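Line up the impact sockets by size on the tool rail

TASK

Put the four loose impact sockets away on the tool rail: stand one in the middle of each dish, hex mouth up as they are now, in order of size along the row, with the smallest next to the air nutrunner's cradle and the largest farthest from it. Leave the yellow housing where it is.

Things in the scene. Friction and masses are not known exactly. Their poses are not given: they have to be found in the camera images.
- socket_a: the smallest of four loose dark steel impact sockets, standing hex mouth up: round body of 28 mm outside diameter, 42 mm tall in all, hex opening 17 mm across flats in the top; its lower part, up to about 21 mm, is a narrower foot of 27 mm diameter. Origin: centre of the underside; z runs up its axis.
- socket_b: the second smallest of four loose dark steel impact sockets, standing hex mouth up: round body of 38 mm outside diameter, 46 mm tall in all, hex opening 26 mm across flats in the top; its lower part, up to about 23 mm, is a narrower foot of 30 mm diameter. Origin: centre of the underside; z runs up its axis.
- socket_c: the second largest of four loose dark steel impact sockets, standing hex mouth up: round body of 48 mm outside diameter, 52 mm tall in all, hex opening 34 mm across flats in the top; its lower part, up to about 26 mm, is a narrower foot of 36 mm diameter. Origin: centre of the underside; z runs up its axis.
- socket_d: the largest of four loose dark steel impact sockets, standing hex mouth up: round body of 58 mm outside diameter, 58 mm tall in all, hex opening 41 mm across flats in the top; its lower part, up to about 29 mm, is a narrower foot of 42 mm diameter. Origin: centre of the underside; z runs up its axis.
- dish_1: one of four identical round steel dishes clamped in a row on an aluminium rail that is bolted to the bench (dishes numbered in no order): 88 mm across, flat floor 80 mm across, lip 3 mm high, neighbours 92 to 108 mm apart centre to centre. Origin: centre of its flat floor, 28 mm above the bench; y runs along the rail. Fixed.
- dish_2: one of four identical round steel dishes clamped in a row on an aluminium rail that is bolted to the bench (dishes numbered in no order): 88 mm across, flat floor 80 mm across, lip 3 mm high, neighbours 92 to 108 mm apart centre to centre. Origin: centre of its flat floor, 28 mm above the bench; y runs along the rail. Fixed.
- dish_3: one of four identical round steel dishes clamped in a row on an aluminium rail that is bolted to the bench (dishes numbered in no order): 88 mm across, flat floor 80 mm across, lip 3 mm high, neighbours 92 to 108 mm apart centre to centre. Origin: centre of its flat floor, 28 mm above the bench; y runs along the rail. Fixed.
- dish_4: one of four identical round steel dishes clamped in a row on an aluminium rail that is bolted to the bench (dishes numbered in no order): 88 mm across, flat floor 80 mm across, lip 3 mm high, neighbours 92 to 108 mm apart centre to centre. Origin: centre of its flat floor, 28 mm above the bench; y runs along the rail. Fixed.
- cradle: grey tool cradle at one end of the rail (either end; a blue bolt bin, 50 mm deep, is at the other), holding a straight air nutrunner, a cylinder 43 mm thick and about 250 mm long lying across the rail, top about 97 mm above the bench; 121 to 129 mm from its origin to the nearest dish's centre. Origin: on the rail's centre line, 20 mm above the bench. Fixed.
- housing: yellow cast gear housing standing loose on the bench near the sockets: round flange of 92 mm, 70 mm tall, a short port on one side reaching 50 mm from the axis. Origin: centre of the underside. To be left where it is.

How it is judged:
By the outcome, as a careful person would: the job done as asked, in the order asked, and still so for the second after the job is handed in, with the robot touching nothing.
It also fails if it takes over 115 s, if anything falls off the work surface, if the arm or the gripper's body presses on something with over 40 N, if the wrist force passes 120 N, or if a joint passes its speed limit or range.

ROBOT

A 7-joint arm with a two-finger parallel gripper is mounted at the origin on the work surface. World frame = base frame: x ahead of the robot, y to its left, z up, the work surface at z = 0. Lengths are in m, angles in rad, forces in N, time in s.
With the tool pointing down it reaches from about 0.4 to 0.85 m from the base axis. Payload 10.4 kg.
Tool frame: the origin (TCP) lies between the finger pads; the fingertips stand tcp_to_tips ahead of it and the grasp point (between the pads) lies 8 mm behind it (tcp_to_tips is the distance from the TCP to the fingertips, in m); z points along the fingers, y is the line along which they close (so a half turn about z gives the same grasp; the last joint's range is limited). The gripper opens to 85 mm and grips with 20 to 120 N. Pads are 22 mm wide; open, the fingers measure 114 mm over their backs; the gripper's body (76 mm by 85 mm) begins 54 mm behind the grasp point. The pads swing forward as they close: fully open they stand 13 mm farther back than shut.
Start: joints at [-1.33, 0.332, -0.065, 1.46, 0.022, 1.35, -0.088], TCP at [0.163, 0.603, 0.242] pointing down, gripper open.
Joint ranges: [-2.6, 2.6], [-0.5, 2.12], [-1.47, 1.34], [0.16, 2.42], [-1.27, 4.41], [0.06, 2.06], [-2.6, 2.6]. Speed limits (rad/s): [2.22, 2.22, 2.79, 2.79, 3.14, 3.14, 3.14].

INTERFACE

Orientations are given as a unit quaternion [x, y, z, w].
In Python, from workcell import * gives the robot as it stands.
- The arm moves only by the tool apply_moves, never from a script. Its argument "rows" is a list of rows, each an object of numbers: "x", "y", "z": the shift along the tool's x, y, z in mm; "ax", "ay", "az": the turn, a rotation vector about the tool's x, y, z in degrees; "gripper": the closure, from 0 (fully open) to 1 (shut). A call has 1 to 5 rows; each row shifts and turns the commanded pose from where the row before left it, along the tool's axes as they then stand; what a row does not reach is not made up. A row lasts 1/12 s, in which the tool goes at most 41.7 mm and 7.16 degrees, less where a joint would pass 70% of its speed; a pose out of reach is approached as far as the arm can. A call with a gripper value outside its range is refused whole. The fingers move at their own pace and stop on an object; "newtons" is the grip in N (left out, the last holds). Time passes only in rows, so rows that do not move let the fingers close. It gives the time, the measured TCP pose, the force, the opening and the grip force at its end, in the units of the state.
- get_obs(): the state, without advancing time (a new reading comes with each control period).
- camera(name): name is "side" or "top" or "wrist"; returns a dict with "color" (420x560x3 uint8, red, green, blue), "fov_y" (degrees; the focal length in pixels is half the picture's height over the tangent of half this angle, whatever the lens; pixels are square), "cx", "cy" (the principal point, pixels), "k1" (the pictures are not rectified: a ray, as slopes to the right and down, at radius r is drawn at 1 + k1 r^2 times it, then the intrinsics apply), "rvec" (rotation vector, rad) and "tvec" (3), from world to camera coordinates, as OpenCV has them. Camera axes: x right, y down, z forward; pixel columns grow to the right and rows downward; lengths in m; the calibration is good to about 2 mm. A picture is of the moment at which its call begins. There is no depth.
- hand_in(): hands the job in; it is judged then, once.
The state is a dict: "clock": time; "joint_pos": joint angles; "joint_velocities": joint speeds; "tau": joint torques, N m; "position": TCP position; "ee_rot": TCP orientation; "ft_force": force on the tool from outside, world axes, zero at the start; "torque": the same for the moment, N m; "grip_width": opening from 0.0 (shut) to 1.0 (fully open); "grasp_force": force on a finger pad.
Only numpy, scipy, OpenCV 4.12 (cv2) and the standard library are available. Lean on these libraries where they do the work, as an engineer would, in place of code of your own. Each camera call takes 0.05 s, during which the arm holds its last target. There are 200 camera calls.

## Working session

There is one attempt and no reset: what is moved stays moved. The work goes in short steps, Python scripts to look and compute and a tool call to move; the robot and the scene stay as the last step left them, time stands still between calls to the robot, and variables do not carry over. Pictures are saved under pics/ and viewed, at most 14 in all, crops included, and the job is handed in when it is done.

Besides the shell and the picture viewer there is one more tool, called after "Call:" as a command line: name --argument value ..., lists and objects as JSON in quotes. apply_moves: Moves the arm, as the interface text tells. Its arguments: {"type":"object","properties":{"rows":{"type":"array","items":{"type":"object","properties":{"x":{"type":"number"},"y":{"type":"number"},"z":{"type":"number"},"ax":{"type":"number"},"ay":{"type":"number"},"az":{"type":"number"},"gripper":{"type":"number"}}}},"newtons":{"type":"number"}},"required":["rows"]}

```bash
mkdir -p pics; ls; python3 - <<'E'
from workcell import *
import cv2
o=get_obs(); print(o)
for n in ("top","side"):
    c=camera(n); cv2.imwrite(f"pics/{n}0.png",c["color"][:,:,::-1]); print(n,{k:v for k,v in c.items() if k!="color"})
E
```

```text
pics
{'clock': 0.0, 'joint_pos': array([-1.32963447,  0.33288952, -0.0646749 ,  1.46094466,  0.02158105,
        1.34984162, -0.08853339]), 'joint_velocities': array([-0.00136028,  0.00080193,  0.00077406, -0.00104301, -0.00043965,
        0.0003349 , -0.00011667]), 'tau': array([-3.86636975e-04, -6.25440431e+01,  4.87019552e-02, -3.91609883e+01,
        1.61437044e-02,  1.00828646e-02,  1.94911257e-05]), 'position': array([0.16286853, 0.60305095, 0.24150321]), 'ee_rot': array([ 1.31518875e-01,  9.91313423e-01, -6.91251070e-04, -6.56661812e-05]), 'ft_force': array([-0.14735252,  0.83109528,  0.05018464]), 'torque': array([ 0.00353022, -0.01150768, -0.05456033]), 'grasp_force': 0.0, 'grip_width': 0.9976010692165596}
top {'fov_y': 53.24586164353609, 'cx': 285.09518005976463, 'cy': 209.06959091382737, 'k1': -0.03215637180811541, 'rvec': array([ 2.18241442, -2.04004364,  0.20488263]), 'tvec': array([-0.05948026,  0.49923916,  0.86403354])}
side {'fov_y': 45.24946183999057, 'cx': 279.26749945248685, 'cy': 204.1706328257742, 'k1': -0.003232441078172801, 'rvec': array([ 0.1004194 , -2.83692389,  1.30611741]), 'tvec': array([0.5175972 , 0.09201684, 1.12892974])}
```

View pics/top0.png

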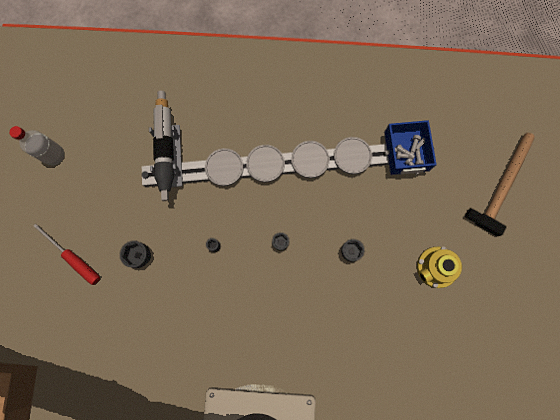

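View pics/side0.png

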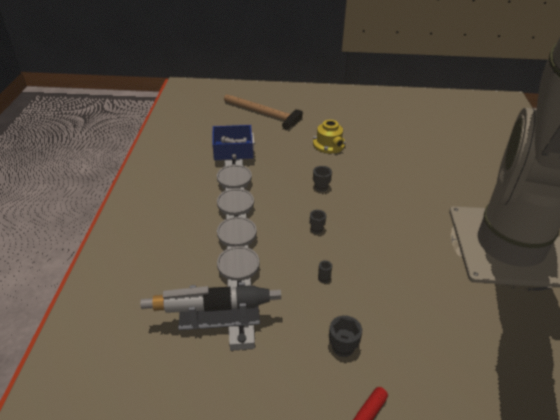

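The top view shows the cradle at the image left and the bin at the right. The dishes are at about (224,167), (266,163), (310,159) and (353,155). The sockets are d (136,255), a (213,245), b (280,242) and c (351,251), and the housing is at (440,266). The side view agrees.

```bash
cat > h.py <<'E'
from workcell import *
import cv2, numpy as np
def KD(c):
    f=210/np.tan(np.radians(c["fov_y"]/2))
    return np.array([[f,0,c["cx"]],[0,f,c["cy"]],[0,0,1.]]), np.array([c["k1"],0,0,0,0])
def ray(c,uv,z):
    K,D=KD(c); uv=np.array(uv,float).reshape(-1,1,2)
    n=cv2.undistortPoints(uv,K,D)[:,0]
    R=cv2.Rodrigues(c["rvec"])[0]; C=-R.T@c["tvec"]
    d=np.c_[n,np.ones(len(n))]@R
    return C+d*((z-C[2])/d[:,2])[:,None]
def proj(c,P):
    K,D=KD(c); return cv2.projectPoints(np.array(P,float).reshape(-1,1,3),c["rvec"],c["tvec"],K,D)[0][:,0]
def circ(x,y,z,r,n=60):
    t=np.linspace(0,2*np.pi,n); return np.c_[x+r*np.cos(t),y+r*np.sin(t),0*t+z]
E
python3 - <<'E'
from h import *
c=camera("top"); im=c["color"]
g=im.min(2).astype(np.uint8)
for u,v in [(224,167),(266,163),(310,159),(353,155)]: print("dish",ray(c,(u,v),.028)[0].round(3))
for n,u,v,h in [("d",136,254,.058),("a",213,245,.042),("b",280,242,.046),("c",351,250,.052),("hous",440,266,.07)]: print(n,ray(c,(u,v),h)[0].round(3))
a=cv2.resize(im[90:310,100:380],None,fx=2.85,fy=2.72,interpolation=cv2.INTER_CUBIC)
a=np.clip(a.astype(float)*1.5,0,255).astype(np.uint8)
cv2.imwrite("pics/crop1.png",a[:600,:800,::-1])
E
```

```text
dish [0.595 0.121 0.028]
dish [0.611 0.025 0.028]
dish [ 0.627 -0.074  0.028]
dish [ 0.644 -0.173  0.028]
d [0.382 0.284 0.058]
a [0.414 0.125 0.042]
b [ 0.43  -0.02   0.046]
c [ 0.422 -0.172  0.052]
hous [ 0.399 -0.357  0.07 ]
```

View pics/crop1.png

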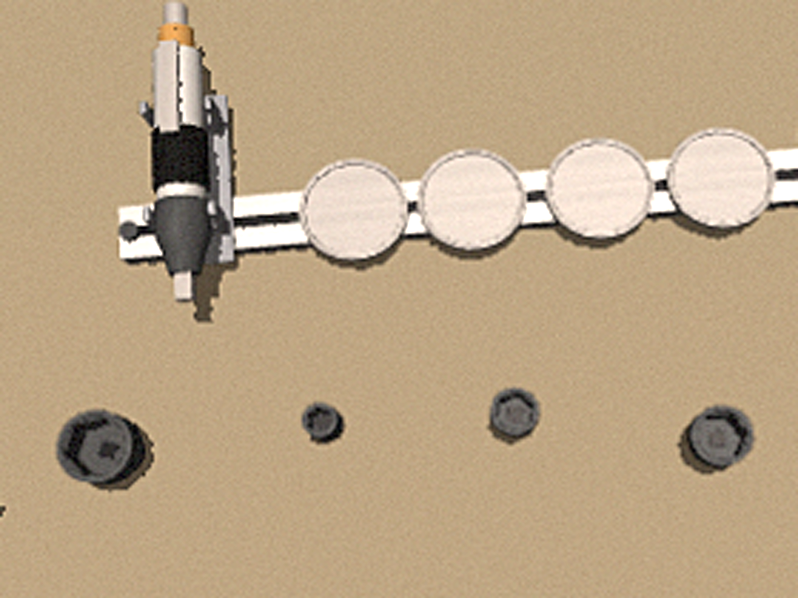

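```bash
cat > fit.py <<'E'
from h import *
from scipy.optimize import minimize
DIM=dict(a=(.028,.042,.027,.021),b=(.038,.046,.030,.023),c=(.048,.052,.036,.026),d=(.058,.058,.042,.029))
S=4
def sil(c,n,x,y,z0=0):
    D,h,d,hf=DIM[n]; m=np.zeros((420*S,560*S),np.uint8)
    for parts in ([(D,h),(D,hf)],[(d,hf),(d,0)]):
        P=np.vstack([circ(x,y,z0+z,w/2) for w,z in parts])
        q=cv2.convexHull((proj(c,P)*S).astype(np.float32)); cv2.fillPoly(m,[q.astype(np.int32)],1)
    return cv2.resize(m.astype(np.float32),(560,420),interpolation=cv2.INTER_AREA)
def dark(im):
    i=im.astype(float); s=(i[:,:,0]-i[:,:,2])/(i.max(2)+8)
    return ((s<.2)&(i.max(2)<100)).astype(np.float32)
def fit(c,n,x,y,z0=0):
    m=cv2.GaussianBlur(dark(c["color"]),(3,3),.7); u,v=proj(c,[x,y,z0+.02])[0].astype(int)
    sl=np.s_[max(v-45,0):v+45,max(u-45,0):u+45]
    f=lambda p: ((cv2.GaussianBlur(sil(c,n,p[0],p[1],z0),(3,3),.7)-m)[sl]**2).sum()
    r=minimize(f,[x,y],method="Nelder-Mead",options=dict(initial_simplex=[[x,y],[x+.006,y],[x,y+.006]],xatol=2e-4,fatol=.01))
    return r.x,r.fun,m[sl].sum()
E
python3 - <<'E'
from fit import *
G=dict(d=(.382,.284),a=(.414,.125),b=(.43,-.02),c=(.422,-.172))
for cam in ("top","side"):
    c=camera(cam)
    for n,g in G.items(): print(cam,n,*[np.round(v,4) for v in fit(c,n,*g)])
    g=c["color"].min(2); 
    for x,y in [(.595,.121),(.611,.025),(.627,-.074),(.644,-.173)]:
        best=None
        def f(p):
            m=cv2.fillPoly(np.zeros((420,560),np.uint8),[proj(c,circ(*p,.031,.041)).round().astype(int)],1)
            o=cv2.polylines(np.zeros((420,560),np.uint8),[proj(c,circ(*p,.031,.0445)).round().astype(int)],True,1)
            gx=cv2.GaussianBlur(g,(3,3),1).astype(float)
            return -0.001*gx[m>0].mean()*0+gx[m>0].std()
        dx=np.arange(-.012,.0121,.001); V=np.array([[f((x+a,y+b)) for b in dx] for a in dx])
        w=V<=np.sort(V.ravel())[15]; i,j=np.nonzero(w); print(cam,"dish",round(x+dx[i].mean(),4),round(y+dx[j].mean(),4),V.min().round(1))
E
```

```text
top d [0.381  0.2907] 19.2571 640.0
top a [0.4158 0.128 ] 7.8383 145.0
top b [ 0.4319 -0.0208] 5.7178 240.0
top c [ 0.4224 -0.1779] 11.0006 398.0
top dish 0.5965 0.1218 7.6
top dish 0.6116 0.0278 7.9
top dish 0.6284 -0.0746 8.3
top dish 0.6445 -0.1715 8.1
side d [0.3825 0.293 ] 21.7171 1082.0
side a [0.4166 0.1297] 103.5723 339.0473
side b [ 0.4333 -0.0171] 261.1236 577.0
side c [ 0.4231 -0.1739] 234.3696 608.581
side dish 0.5971 0.1228 5.3
side dish 0.6124 0.0289 5.6
side dish 0.6293 -0.0725 6.5
side dish 0.6451 -0.1702 6.2
```

```bash
cat > go.py <<'E'
from h import *
from scipy.spatial.transform import Rotation as Ro
P=dict(a=(.4162,.1289),b=(.4326,-.019),c=(.4228,-.176),d=(.3818,.2918),
 da=(.5968,.1223),db=(.6120,.0284),dc=(.6289,-.0736),dd=(.6448,-.1709))
def go(x,y,z):
    o=get_obs(); R=Ro.from_quat(o["ee_rot"])
    print("clock",o["clock"],"pos",o["position"].round(4),"shift mm",(R.inv().apply(np.array([x,y,z])-o["position"])*1000).round(1),
     "tilt",np.degrees(R.as_rotvec()).round(1),"w",round(o["grip_width"],3))
E
python3 - <<'E'
from go import *
import workcell
print([k for k in dir(workcell) if not k.startswith("_")], globals().get("tcp_to_tips"))
go(*P["d"],.20)
E
```

```text
['MotionError', 'camera', 'get_obs', 'hand_in', 'tcp_to_tips'] 0.011
clock 0.25 pos [0.1629 0.6032 0.242 ] shift mm [-292.5 -243.6   42.1] tilt [-2.370e+01 -1.784e+02  1.000e-01] w 1.003
```

Call:
apply_moves --rows '[{"x": -29, "y": -24, "z": 0, "gripper": 0}, {"x": -29, "y": -24, "z": 0}, {"x": -29, "y": -24, "z": 0}, {"x": -29, "y": -24, "z": 0}, {"x": -29, "y": -24, "z": 0}]' --newtons 60

```text
invalid input at $.rows[0]: expected keys x, y, z, ax, ay, az, gripper
```

Call:
apply_moves --rows '[{"x": -29, "y": -24, "z": 10}, {"x": -29, "y": -24, "z": 10}, {"x": -29, "y": -24, "z": 10}, {"x": -29, "y": -24, "z": 10}, {"x": -3, "y": -4, "z": 2}]'

```text
invalid input at $.rows[0]: expected keys x, y, z, ax, ay, az, gripper
```

```bash
cat > wf.py <<'E'
import sys
from fit import *
from go import *
# wrist check: overlay of expected socket outline and circles
def wrist(n,x,y,z0,out):
    c=camera("wrist"); im=c["color"][:,:,::-1].copy()
    D,h,d,hf=DIM[n]
    for z,w,col in ((h,D,(0,255,0)),(0,d,(0,0,255))):
        cv2.polylines(im,[proj(c,circ(x,y,z0+z,w/2)).round().astype(int)],True,col,1)
    cv2.imwrite(out,im); return c
E
python3 - <<'E'
from wf import *
go(*P["d"],.15)
c=wrist("d",*P["d"],0,"pics/w_d.png")
E
```

```text
clock 0.25 pos [0.1629 0.6032 0.242 ] shift mm [-292.5 -243.6   92.1] tilt [-2.370e+01 -1.784e+02  1.000e-01] w 1.003
```

View pics/w_d.png

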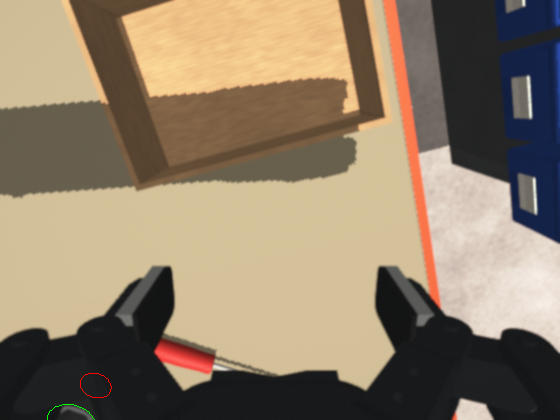

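The moves were refused because every row needs all its keys, so the arm has not moved. The wrist view shows a wooden tray beside the start pose, and the fingers at the bottom.

Call:
apply_moves --rows '[{"x": -29, "y": -24, "z": 0, "ax": 0, "ay": 0, "az": 0, "gripper": 0}, {"x": -29, "y": -24, "z": 0, "ax": 0, "ay": 0, "az": 0, "gripper": 0}, {"x": -29, "y": -24, "z": 0, "ax": 0, "ay": 0, "az": 0, "gripper": 0}, {"x": -29, "y": -24, "z": 0, "ax": 0, "ay": 0, "az": 0, "gripper": 0}, {"x": -29, "y": -24, "z": 0, "ax": 0, "ay": 0, "az": 0, "gripper": 0}]' --newtons 60

```text
clock: 0.72
position: [0.2724, 0.4481, 0.2423]
ee_rot: [0.131, 0.991, 0.0, -0.0]
ft_force: [1.3, -0.2, 0.9]
grip_width: 0.999
grasp_force: 0.0
```

Call:
apply_moves --rows '[{"x": -29, "y": -24, "z": 10, "ax": 0, "ay": 0, "az": 0, "gripper": 0}, {"x": -29, "y": -24, "z": 10, "ax": 0, "ay": 0, "az": 0, "gripper": 0}, {"x": -29, "y": -24, "z": 10, "ax": 0, "ay": 0, "az": 0, "gripper": 0}, {"x": -29, "y": -24, "z": 10, "ax": 0, "ay": 0, "az": 0, "gripper": 0}, {"x": -29, "y": -24, "z": 2, "ax": 0, "ay": 0, "az": 0, "gripper": 0}]'

```text
clock: 1.13
position: [0.3805, 0.2939, 0.199]
ee_rot: [0.131, 0.991, -0.001, -0.001]
ft_force: [0.7, 0.4, 0.8]
grip_width: 1.001
grasp_force: 0.0
```

```bash
python3 - <<'E'
from wf import *
go(*P["d"],.15)
c=wrist("d",*P["d"],0,"pics/w_d2.png")
E
```

```text
clock 1.1333 pos [0.3805 0.2939 0.199 ] shift mm [-1.8 -1.7 49. ] tilt [-2.370e+01 -1.784e+02  1.000e-01] w 1.001
```

View pics/w_d2.png

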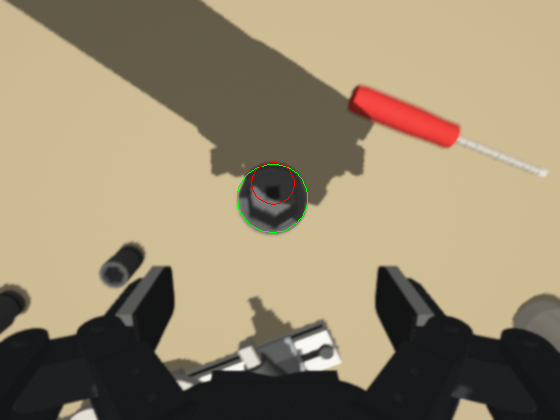

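The predicted outlines (top rim centred at (272,198)) sit exactly on socket d, so I'm descending.

Call:
apply_moves --rows '[{"x": 0, "y": 0, "z": 35, "ax": 0, "ay": 0, "az": 0, "gripper": 0}, {"x": 0, "y": 0, "z": 35, "ax": 0, "ay": 0, "az": 0, "gripper": 0}, {"x": 0, "y": 0, "z": 20, "ax": 0, "ay": 0, "az": 0, "gripper": 0}, {"x": 0, "y": 0, "z": 0, "ax": 0, "ay": 0, "az": 0, "gripper": 0}, {"x": 0, "y": 0, "z": 0, "ax": 0, "ay": 0, "az": 0, "gripper": 0}]'

```text
clock: 1.6
position: [0.38, 0.296, 0.1103]
ee_rot: [0.132, 0.991, -0.001, -0.0]
ft_force: [0.0, 0.1, 0.0]
grip_width: 1.002
grasp_force: 0.0
```

```bash
python3 - <<'E'
from wf import *
go(*P["d"],.034)
E
```

```text
clock 1.6 pos [0.38   0.296  0.1103] shift mm [-2.9 -3.5 76.3] tilt [-2.370e+01 -1.784e+02  1.000e-01] w 1.002
```

Call:
apply_moves --rows '[{"x": -3, "y": -3.5, "z": 0, "ax": 0, "ay": 0, "az": 0, "gripper": 0}, {"x": 0, "y": 0, "z": 30, "ax": 0, "ay": 0, "az": 0, "gripper": 0}, {"x": 0, "y": 0, "z": 30, "ax": 0, "ay": 0, "az": 0, "gripper": 0}, {"x": 0, "y": 0, "z": 16, "ax": 0, "ay": 0, "az": 0, "gripper": 0}, {"x": 0, "y": 0, "z": 0, "ax": 0, "ay": 0, "az": 0, "gripper": 0}]'

```text
clock: 2.02
position: [0.3817, 0.2912, 0.0331]
ee_rot: [0.131, 0.991, -0.001, -0.001]
ft_force: [-1.2, -0.4, 0.3]
grip_width: 0.998
grasp_force: 0.0
```

Call:
apply_moves --rows '[{"x": 0, "y": 0, "z": 0, "ax": 0, "ay": 0, "az": 0, "gripper": 1}, {"x": 0, "y": 0, "z": 0, "ax": 0, "ay": 0, "az": 0, "gripper": 1}, {"x": 0, "y": 0, "z": 0, "ax": 0, "ay": 0, "az": 0, "gripper": 1}, {"x": 0, "y": 0, "z": 0, "ax": 0, "ay": 0, "az": 0, "gripper": 1}, {"x": 0, "y": 0, "z": 0, "ax": 0, "ay": 0, "az": 0, "gripper": 1}]' --newtons 60

```text
clock: 2.43
position: [0.3836, 0.2928, 0.0367]
ee_rot: [0.132, 0.991, 0.001, 0.001]
ft_force: [-1.6, -3.5, 8.3]
grip_width: 0.659
grasp_force: 62.5
```

Call:
apply_moves --rows '[{"x": 0, "y": 0, "z": 0, "ax": 0, "ay": 0, "az": 0, "gripper": 1}, {"x": 0, "y": 0, "z": 0, "ax": 0, "ay": 0, "az": 0, "gripper": 1}, {"x": 0, "y": 0, "z": 0, "ax": 0, "ay": 0, "az": 0, "gripper": 1}, {"x": 0, "y": 0, "z": 0, "ax": 0, "ay": 0, "az": 0, "gripper": 1}, {"x": 0, "y": 0, "z": 0, "ax": 0, "ay": 0, "az": 0, "gripper": 1}]'

```text
clock: 2.85
position: [0.3836, 0.2928, 0.0367]
ee_rot: [0.132, 0.991, 0.001, 0.001]
ft_force: [-0.6, -2.8, 8.3]
grip_width: 0.662
grasp_force: 62.5
```

```bash
python3 - <<'E'
from wf import *
go(*P["d"],.2)
c=wrist("d",*P["d"],0,"pics/w_d3.png")
E
```

```text
clock 2.85 pos [0.3836 0.2928 0.0367] shift mm [   1.2   -1.  -163.3] tilt [ 23.7 178.3   0.2] w 0.662
```

View pics/w_d3.png

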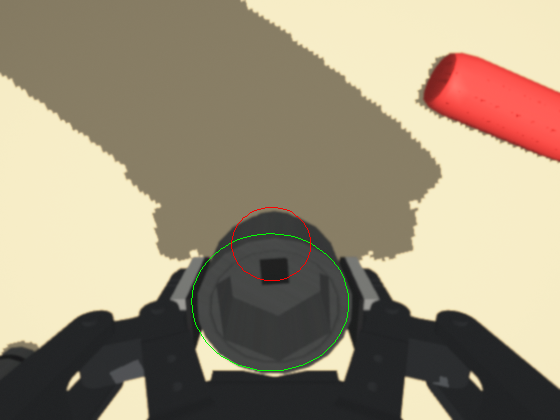

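Socket d is held, at 62 N and a 56 mm opening. Lifting it now.

Call:
apply_moves --rows '[{"x": 0, "y": 0, "z": -15, "ax": 0, "ay": 0, "az": 0, "gripper": 1}, {"x": 0, "y": 0, "z": -35, "ax": 0, "ay": 0, "az": 0, "gripper": 1}, {"x": 0, "y": 0, "z": -40, "ax": 0, "ay": 0, "az": 0, "gripper": 1}, {"x": 0, "y": 0, "z": -40, "ax": 0, "ay": 0, "az": 0, "gripper": 1}, {"x": 0, "y": 0, "z": -25, "ax": 0, "ay": 0, "az": 0, "gripper": 1}]'

```text
clock: 3.32
position: [0.3831, 0.2924, 0.1944]
ee_rot: [0.132, 0.991, 0.002, 0.001]
ft_force: [0.3, 1.4, -6.3]
grip_width: 0.662
grasp_force: 67.6
```

```bash
python3 - <<'E'
from wf import *
go(.6463,-.1713,.16)
print(get_obs()["grasp_force"],get_obs()["ft_force"])
E
```

```text
clock 3.3167 pos [0.3831 0.2924 0.1944] shift mm [-375.  -379.    33.5] tilt [ 23.7 178.3   0.4] w 0.662
67.62096047401428 [ 0.31379551  1.4462618  -6.29769256]
```

Call:
apply_moves --rows '[{"x": -15, "y": -15, "z": 0, "ax": 0, "ay": 0, "az": 0, "gripper": 1}, {"x": -25, "y": -25, "z": 0, "ax": 0, "ay": 0, "az": 0, "gripper": 1}, {"x": -25, "y": -25, "z": 0, "ax": 0, "ay": 0, "az": 0, "gripper": 1}, {"x": -25, "y": -25, "z": 0, "ax": 0, "ay": 0, "az": 0, "gripper": 1}, {"x": -25, "y": -25, "z": 0, "ax": 0, "ay": 0, "az": 0, "gripper": 1}]'

```text
clock: 3.73
position: [0.4637, 0.1492, 0.1903]
ee_rot: [0.131, 0.991, 0.001, 0.0]
ft_force: [1.5, 0.5, -6.9]
grip_width: 0.661
grasp_force: 67.7
```

Call:
apply_moves --rows '[{"x": -25, "y": -25, "z": 0, "ax": 0, "ay": 0, "az": 0, "gripper": 1}, {"x": -25, "y": -25, "z": 0, "ax": 0, "ay": 0, "az": 0, "gripper": 1}, {"x": -25, "y": -25, "z": 0, "ax": 0, "ay": 0, "az": 0, "gripper": 1}, {"x": -25, "y": -25, "z": 0, "ax": 0, "ay": 0, "az": 0, "gripper": 1}, {"x": -25, "y": -25, "z": 0, "ax": 0, "ay": 0, "az": 0, "gripper": 1}]'

```text
clock: 4.15
position: [0.5518, -0.0039, 0.1903]
ee_rot: [0.131, 0.991, 0.0, 0.0]
ft_force: [1.6, 0.1, -6.2]
grip_width: 0.659
grasp_force: 67.7
```

Call:
apply_moves --rows '[{"x": -25, "y": -25, "z": 0, "ax": 0, "ay": 0, "az": 0, "gripper": 1}, {"x": -25, "y": -25, "z": 0, "ax": 0, "ay": 0, "az": 0, "gripper": 1}, {"x": -25, "y": -25, "z": 0, "ax": 0, "ay": 0, "az": 0, "gripper": 1}, {"x": -25, "y": -25, "z": 0, "ax": 0, "ay": 0, "az": 0, "gripper": 1}, {"x": -20, "y": -20, "z": 0, "ax": 0, "ay": 0, "az": 0, "gripper": 1}]'

```text
clock: 4.57
position: [0.6365, -0.152, 0.19]
ee_rot: [0.132, 0.991, -0.0, 0.0]
ft_force: [0.0, 0.6, -6.4]
grip_width: 0.661
grasp_force: 67.6
```

```bash
python3 - <<'E'
from wf import *
go(.6463,-.1713,.10)
E
```

```text
clock 4.5667 pos [ 0.6365 -0.152   0.19  ] shift mm [-14.5 -16.1  90. ] tilt [ 23.7 178.4  -0. ] w 0.661
```

Call:
apply_moves --rows '[{"x": -12, "y": -13, "z": 0, "ax": 0, "ay": 0, "az": 0, "gripper": 1}, {"x": 0, "y": 0, "z": 30, "ax": 0, "ay": 0, "az": 0, "gripper": 1}, {"x": 0, "y": 0, "z": 30, "ax": 0, "ay": 0, "az": 0, "gripper": 1}, {"x": 0, "y": 0, "z": 25, "ax": 0, "ay": 0, "az": 0, "gripper": 1}, {"x": 0, "y": 0, "z": 0, "ax": 0, "ay": 0, "az": 0, "gripper": 1}]'

```text
clock: 4.98
position: [0.641, -0.1637, 0.099]
ee_rot: [0.131, 0.991, 0.001, -0.004]
ft_force: [-2.1, 1.0, -8.0]
grip_width: 0.662
grasp_force: 66.9
```

```bash
python3 - <<'E'
from wf import *
go(.6463,-.1713,.0657)
o=get_obs(); z=o["position"][2]-.0367
c=wrist("d",o["position"][0]-.0014,o["position"][1]+.0004,z,"pics/t.png")
im=cv2.imread("pics/t.png"); q=proj(c,circ(*P["dd"],.031,.044)).round().astype(int); cv2.polylines(im,[q],True,(255,0,255),1)
cv2.imwrite("pics/p_d.png",im)
E
```

```text
clock 4.9833 pos [ 0.641  -0.1637  0.099 ] shift mm [-7.4 -6.  33.3] tilt [-2.360e+01 -1.779e+02 -1.000e-01] w 0.662
```

View pics/p_d.png

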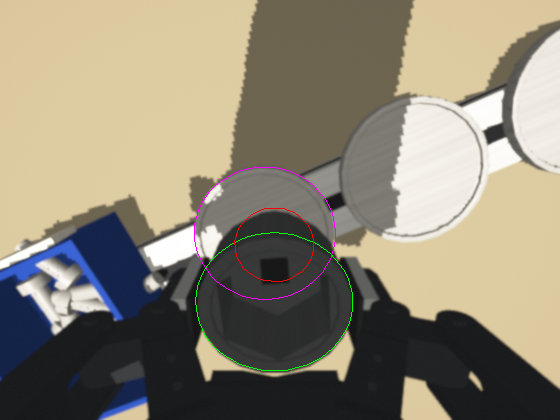

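The prediction for dish 4 (magenta, centre (265,233)) and the held socket (green) both match the picture. The bin stays clear of the left finger.

Call:
apply_moves --rows '[{"x": -7, "y": -5.5, "z": 0, "ax": 0, "ay": 0, "az": 0, "gripper": 1}, {"x": 0, "y": 0, "z": 10, "ax": 0, "ay": 0, "az": 0, "gripper": 1}, {"x": 0, "y": 0, "z": 5, "ax": 0, "ay": 0, "az": 0, "gripper": 1}, {"x": 0, "y": 0, "z": 0, "ax": 0, "ay": 0, "az": 0, "gripper": 1}, {"x": 0, "y": 0, "z": 0, "ax": 0, "ay": 0, "az": 0, "gripper": 1}]'

```text
clock: 5.45
position: [0.6495, -0.1721, 0.0894]
ee_rot: [0.131, 0.991, 0.0, -0.0]
ft_force: [-0.4, 1.0, -6.1]
grip_width: 0.661
grasp_force: 67.3
```

```bash
python3 - <<'E'
from wf import *
go(.6463,-.1713,.0657)
E
```

```text
clock 5.45 pos [ 0.6495 -0.1721  0.0894] shift mm [ 3.2 -0.1 23.7] tilt [ -23.7 -178.4   -0. ] w 0.661
```

Call:
apply_moves --rows '[{"x": 3, "y": 0, "z": 10, "ax": 0, "ay": 0, "az": 0, "gripper": 1}, {"x": 0, "y": 0, "z": 7, "ax": 0, "ay": 0, "az": 0, "gripper": 1}, {"x": 0, "y": 0, "z": 4, "ax": 0, "ay": 0, "az": 0, "gripper": 1}, {"x": 0, "y": 0, "z": 1, "ax": 0, "ay": 0, "az": 0, "gripper": 1}, {"x": 0, "y": 0, "z": 0, "ax": 0, "ay": 0, "az": 0, "gripper": 1}]'

```text
clock: 5.87
position: [0.6463, -0.1714, 0.0666]
ee_rot: [0.131, 0.991, 0.0, -0.0]
ft_force: [0.0, 0.2, -6.3]
grip_width: 0.661
grasp_force: 67.3
```

Call:
apply_moves --rows '[{"x": 0, "y": 0, "z": 1, "ax": 0, "ay": 0, "az": 0, "gripper": 1}, {"x": 0, "y": 0, "z": 0, "ax": 0, "ay": 0, "az": 0, "gripper": 1}, {"x": 0, "y": 0, "z": 0, "ax": 0, "ay": 0, "az": 0, "gripper": 1}, {"x": 0, "y": 0, "z": 0, "ax": 0, "ay": 0, "az": 0, "gripper": 1}]'

```text
clock: 6.2
position: [0.6468, -0.1715, 0.0665]
ee_rot: [0.132, 0.991, 0.0, 0.0]
ft_force: [-0.1, 0.8, -6.3]
grip_width: 0.658
grasp_force: 67.3
```

Not touching yet, since the wrist still carries -6.3 N. I'll lower in 1 mm steps.

Call:
apply_moves --rows '[{"x": 0, "y": 0, "z": 1, "ax": 0, "ay": 0, "az": 0, "gripper": 1}, {"x": 0, "y": 0, "z": 1, "ax": 0, "ay": 0, "az": 0, "gripper": 1}, {"x": 0, "y": 0, "z": 0, "ax": 0, "ay": 0, "az": 0, "gripper": 1}, {"x": 0, "y": 0, "z": 0, "ax": 0, "ay": 0, "az": 0, "gripper": 1}]'

```text
clock: 6.53
position: [0.6468, -0.1715, 0.0649]
ee_rot: [0.131, 0.991, 0.0, 0.0]
ft_force: [-3.2, 1.9, 1.8]
grip_width: 0.663
grasp_force: 68.2
```

Contact: the weight has come off the wrist. Releasing.

Call:
apply_moves --rows '[{"x": 0, "y": 0, "z": 0, "ax": 0, "ay": 0, "az": 0, "gripper": 0.1}, {"x": 0, "y": 0, "z": 0, "ax": 0, "ay": 0, "az": 0, "gripper": 0.1}, {"x": 0, "y": 0, "z": 0, "ax": 0, "ay": 0, "az": 0, "gripper": 0.1}, {"x": 0, "y": 0, "z": 0, "ax": 0, "ay": 0, "az": 0, "gripper": 0.1}, {"x": 0, "y": 0, "z": 0, "ax": 0, "ay": 0, "az": 0, "gripper": 0.1}]'

```text
clock: 6.95
position: [0.6468, -0.1716, 0.0644]
ee_rot: [0.132, 0.991, 0.0, 0.0]
ft_force: [0.5, 0.1, -0.1]
grip_width: 0.901
grasp_force: 0.0
```

Call:
apply_moves --rows '[{"x": 0, "y": 0, "z": -10, "ax": 0, "ay": 0, "az": 0, "gripper": 0.1}, {"x": 0, "y": 0, "z": -30, "ax": 0, "ay": 0, "az": 0, "gripper": 0.1}, {"x": 0, "y": 0, "z": -40, "ax": 0, "ay": 0, "az": 0, "gripper": 0.1}, {"x": 0, "y": 0, "z": -30, "ax": 0, "ay": 0, "az": 0, "gripper": 0}, {"x": 0, "y": 0, "z": 0, "ax": 0, "ay": 0, "az": 0, "gripper": 0}]'

```text
clock: 7.37
position: [0.6495, -0.173, 0.1825]
ee_rot: [0.132, 0.991, -0.0, 0.005]
ft_force: [0.5, 0.1, -0.1]
grip_width: 0.999
grasp_force: 0.0
```

```bash
python3 - <<'E'
from wf import *
go(*P["c"],.11)
E
```

```text
clock 7.3667 pos [ 0.6495 -0.173   0.1825] shift mm [218.8 -62.2  70.1] tilt [ 23.6 177.8  -0. ] w 0.999
```

Call:
apply_moves --rows '[{"x": 36, "y": -10, "z": 0, "ax": 0, "ay": 0, "az": 0, "gripper": 0}, {"x": 36, "y": -10, "z": 0, "ax": 0, "ay": 0, "az": 0, "gripper": 0}, {"x": 36, "y": -10, "z": 0, "ax": 0, "ay": 0, "az": 0, "gripper": 0}, {"x": 36, "y": -10, "z": 10, "ax": 0, "ay": 0, "az": 0, "gripper": 0}, {"x": 36, "y": -10, "z": 20, "ax": 0, "ay": 0, "az": 0, "gripper": 0}]'

```text
clock: 7.78
position: [0.46, -0.1733, 0.1462]
ee_rot: [0.132, 0.991, 0.0, 0.002]
ft_force: [0.7, -0.5, 0.5]
grip_width: 1.003
grasp_force: 0.0
```

Call:
apply_moves --rows '[{"x": 36, "y": -10, "z": 20, "ax": 0, "ay": 0, "az": 0, "gripper": 0}, {"x": 3, "y": -2, "z": 20, "ax": 0, "ay": 0, "az": 0, "gripper": 0}, {"x": 0, "y": 0, "z": 0, "ax": 0, "ay": 0, "az": 0, "gripper": 0}, {"x": 0, "y": 0, "z": 0, "ax": 0, "ay": 0, "az": 0, "gripper": 0}, {"x": 0, "y": 0, "z": 0, "ax": 0, "ay": 0, "az": 0, "gripper": 0}]'

```text
clock: 8.2
position: [0.4221, -0.1746, 0.1064]
ee_rot: [0.131, 0.991, -0.0, 0.001]
ft_force: [-0.2, 1.0, -0.3]
grip_width: 0.999
grasp_force: 0.0
```

```bash
python3 - <<'E'
from wf import *
go(*P["c"],.033)
c=wrist("c",*P["c"],0,"pics/w_c.png"); print(fit(c,"c",*P["c"]))
t=camera("top"); print("d placed",fit(t,"d",*P["dd"],.028),P["dd"])
t=camera("side"); print("d placed",fit(t,"d",*P["dd"],.028),P["dd"])
E
```

```text
clock 8.2 pos [ 0.4221 -0.1746  0.1064] shift mm [-0.9 -1.2 73.4] tilt [ 23.6 178.3  -0. ] w 0.999
(array([ 0.42545654, -0.17667602]), np.float64(82.8950424194336), np.float32(4837.7905))
d placed (array([ 0.64001792, -0.1700621 ]), np.float64(543.9315185546875), np.float32(1351.3716)) (0.6448, -0.1709)
d placed (array([ 0.64588691, -0.176254  ]), np.float64(1272.53662109375), np.float32(2051.419)) (0.6448, -0.1709)
```

View pics/w_c.png

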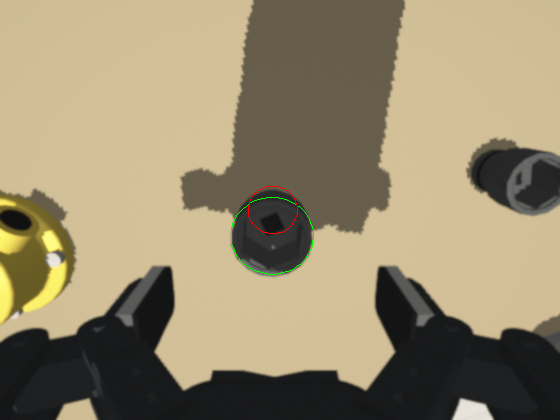

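The outline (rim centred at (272,235)) fits socket c well. Descending and gripping.

Call:
apply_moves --rows '[{"x": -1, "y": -1, "z": 30, "ax": 0, "ay": 0, "az": 0, "gripper": 0}, {"x": 0, "y": 0, "z": 30, "ax": 0, "ay": 0, "az": 0, "gripper": 0}, {"x": 0, "y": 0, "z": 13, "ax": 0, "ay": 0, "az": 0, "gripper": 0}, {"x": 0, "y": 0, "z": 0, "ax": 0, "ay": 0, "az": 0, "gripper": 0}, {"x": 0, "y": 0, "z": 0, "ax": 0, "ay": 0, "az": 0, "gripper": 0}]'

```text
clock: 8.77
position: [0.4213, -0.1757, 0.0321]
ee_rot: [0.131, 0.991, -0.0, -0.0]
ft_force: [-0.1, -0.5, 1.2]
grip_width: 1.002
grasp_force: 0.0
```

Call:
apply_moves --rows '[{"x": 0, "y": 0, "z": 0, "ax": 0, "ay": 0, "az": 0, "gripper": 1}, {"x": 0, "y": 0, "z": 0, "ax": 0, "ay": 0, "az": 0, "gripper": 1}, {"x": 0, "y": 0, "z": 0, "ax": 0, "ay": 0, "az": 0, "gripper": 1}, {"x": 0, "y": 0, "z": 0, "ax": 0, "ay": 0, "az": 0, "gripper": 1}, {"x": 0, "y": 0, "z": 0, "ax": 0, "ay": 0, "az": 0, "gripper": 1}]'

```text
clock: 9.18
position: [0.4219, -0.1757, 0.0333]
ee_rot: [0.132, 0.991, 0.0, 0.001]
ft_force: [-2.8, 0.2, 10.9]
grip_width: 0.55
grasp_force: 59.8
```

Call:
apply_moves --rows '[{"x": 0, "y": 0, "z": 0, "ax": 0, "ay": 0, "az": 0, "gripper": 1}, {"x": 0, "y": 0, "z": 0, "ax": 0, "ay": 0, "az": 0, "gripper": 1}, {"x": 0, "y": 0, "z": 0, "ax": 0, "ay": 0, "az": 0, "gripper": 1}]'

```text
clock: 9.43
position: [0.4219, -0.1756, 0.0332]
ee_rot: [0.132, 0.991, 0.0, 0.001]
ft_force: [-2.7, 1.2, 10.6]
grip_width: 0.543
grasp_force: 59.8
```

Call:
apply_moves --rows '[{"x": 0, "y": 0, "z": -15, "ax": 0, "ay": 0, "az": 0, "gripper": 1}, {"x": 0, "y": 0, "z": -35, "ax": 0, "ay": 0, "az": 0, "gripper": 1}, {"x": 0, "y": 0, "z": -40, "ax": 0, "ay": 0, "az": 0, "gripper": 1}, {"x": 0, "y": 0, "z": -40, "ax": 0, "ay": 0, "az": 0, "gripper": 1}, {"x": 0, "y": 0, "z": -20, "ax": 0, "ay": 0, "az": 0, "gripper": 1}]'

```text
clock: 9.85
position: [0.4219, -0.1763, 0.1864]
ee_rot: [0.132, 0.991, 0.0, 0.002]
ft_force: [1.4, -0.5, -4.0]
grip_width: 0.542
grasp_force: 63.9
```

```bash
python3 - <<'E'
from wf import *
go(*P["dc"],.1)
E
```

```text
clock 9.85 pos [ 0.4219 -0.1763  0.1864] shift mm [-172.5  153.2   87.4] tilt [ 23.7 178.2   0. ] w 0.542
```

Call:
apply_moves --rows '[{"x": -15, "y": 14, "z": 0, "ax": 0, "ay": 0, "az": 0, "gripper": 1}, {"x": -28, "y": 25, "z": 0, "ax": 0, "ay": 0, "az": 0, "gripper": 1}, {"x": -28, "y": 25, "z": 0, "ax": 0, "ay": 0, "az": 0, "gripper": 1}, {"x": -28, "y": 25, "z": 0, "ax": 0, "ay": 0, "az": 0, "gripper": 1}, {"x": -28, "y": 25, "z": 0, "ax": 0, "ay": 0, "az": 0, "gripper": 1}]'

```text
clock: 10.27
position: [0.5744, -0.0972, 0.1819]
ee_rot: [0.131, 0.991, 0.0, -0.0]
ft_force: [1.2, -1.2, -3.5]
grip_width: 0.54
grasp_force: 63.8
```

Call:
apply_moves --rows '[{"x": -28, "y": 25, "z": 10, "ax": 0, "ay": 0, "az": 0, "gripper": 1}, {"x": -17, "y": 14, "z": 30, "ax": 0, "ay": 0, "az": 0, "gripper": 1}, {"x": 0, "y": 0, "z": 30, "ax": 0, "ay": 0, "az": 0, "gripper": 1}, {"x": 0, "y": 0, "z": 10, "ax": 0, "ay": 0, "az": 0, "gripper": 1}, {"x": 0, "y": 0, "z": 0, "ax": 0, "ay": 0, "az": 0, "gripper": 1}]'

```text
clock: 10.68
position: [0.6244, -0.0726, 0.0988]
ee_rot: [0.132, 0.991, -0.001, -0.003]
ft_force: [-1.2, 0.8, -5.6]
grip_width: 0.545
grasp_force: 63.4
```

Call:
apply_moves --rows '[{"x": 0, "y": 0, "z": 0, "ax": 0, "ay": 0, "az": 0, "gripper": 1}, {"x": 0, "y": 0, "z": 0, "ax": 0, "ay": 0, "az": 0, "gripper": 1}, {"x": 0, "y": 0, "z": 0, "ax": 0, "ay": 0, "az": 0, "gripper": 1}]'

```text
clock: 10.93
position: [0.6278, -0.0732, 0.1043]
ee_rot: [0.132, 0.991, 0.0, 0.002]
ft_force: [0.1, -0.3, -5.5]
grip_width: 0.542
grasp_force: 63.5
```

```bash
python3 - <<'E'
from wf import *
go(*P["dc"],.0613)
o=get_obs(); z=o["position"][2]-.0333
c=wrist("c",*o["position"][:2],z,"pics/t.png")
im=cv2.imread("pics/t.png")
for k in ("dc","dd"): cv2.polylines(im,[proj(c,circ(*P[k],.031,.044)).round().astype(int)],True,(255,0,255),1)
cv2.polylines(im,[proj(c,circ(*P["dd"],.086,.029)).round().astype(int)],True,(255,255,0),1)
cv2.imwrite("pics/p_c.png",im)
E
```

```text
clock 10.9333 pos [ 0.6278 -0.0732  0.1043] shift mm [-1.1 -0.1 43. ] tilt [2.370e+01 1.782e+02 1.000e-01] w 0.542
```

View pics/p_c.png

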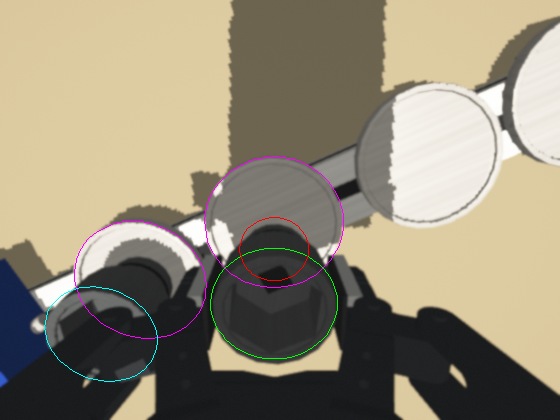

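Dishes 3 and 4 and the placed socket d all sit inside their predicted outlines. Lowering c.

Call:
apply_moves --rows '[{"x": -1, "y": 0, "z": 20, "ax": 0, "ay": 0, "az": 0, "gripper": 1}, {"x": 0, "y": 0, "z": 14, "ax": 0, "ay": 0, "az": 0, "gripper": 1}, {"x": 0, "y": 0, "z": 5, "ax": 0, "ay": 0, "az": 0, "gripper": 1}, {"x": 0, "y": 0, "z": 1, "ax": 0, "ay": 0, "az": 0, "gripper": 1}, {"x": 0, "y": 0, "z": 0, "ax": 0, "ay": 0, "az": 0, "gripper": 1}]'

```text
clock: 11.4
position: [0.6278, -0.0729, 0.062]
ee_rot: [0.132, 0.991, 0.0, -0.0]
ft_force: [1.0, 0.1, -4.5]
grip_width: 0.545
grasp_force: 64.0
```

Call:
apply_moves --rows '[{"x": 0, "y": 0, "z": 1, "ax": 0, "ay": 0, "az": 0, "gripper": 1}, {"x": 0, "y": 0, "z": 0.5, "ax": 0, "ay": 0, "az": 0, "gripper": 1}, {"x": 0, "y": 0, "z": 0, "ax": 0, "ay": 0, "az": 0, "gripper": 1}, {"x": 0, "y": 0, "z": 0, "ax": 0, "ay": 0, "az": 0, "gripper": 1}]'

```text
clock: 11.73
position: [0.6282, -0.073, 0.0615]
ee_rot: [0.132, 0.991, 0.0, 0.0]
ft_force: [-4.4, 0.1, 6.0]
grip_width: 0.55
grasp_force: 64.8
```

Contact. Release, then back off.

Call:
apply_moves --rows '[{"x": 0, "y": 0, "z": 0, "ax": 0, "ay": 0, "az": 0, "gripper": 0.25}, {"x": 0, "y": 0, "z": 0, "ax": 0, "ay": 0, "az": 0, "gripper": 0.25}, {"x": 0, "y": 0, "z": 0, "ax": 0, "ay": 0, "az": 0, "gripper": 0.25}, {"x": 0, "y": 0, "z": 0, "ax": 0, "ay": 0, "az": 0, "gripper": 0.25}, {"x": 0, "y": 0, "z": 0, "ax": 0, "ay": 0, "az": 0, "gripper": 0.25}]'

```text
clock: 12.15
position: [0.628, -0.0729, 0.0605]
ee_rot: [0.131, 0.991, 0.0, 0.0]
ft_force: [0.6, 0.2, -0.5]
grip_width: 0.749
grasp_force: 0.0
```

Call:
apply_moves --rows '[{"x": 0, "y": 0, "z": -10, "ax": 0, "ay": 0, "az": 0, "gripper": 0.25}, {"x": 0, "y": 0, "z": -30, "ax": 0, "ay": 0, "az": 0, "gripper": 0.25}, {"x": 0, "y": 0, "z": -40, "ax": 0, "ay": 0, "az": 0, "gripper": 0.25}, {"x": 0, "y": 0, "z": -30, "ax": 0, "ay": 0, "az": 0, "gripper": 0.2}, {"x": 0, "y": 0, "z": 0, "ax": 0, "ay": 0, "az": 0, "gripper": 0.2}]'

```text
clock: 12.57
position: [0.631, -0.0738, 0.1783]
ee_rot: [0.132, 0.991, 0.001, 0.005]
ft_force: [1.0, -1.1, 0.8]
grip_width: 0.799
grasp_force: 0.0
```

```bash
python3 - <<'E'
from wf import *
go(*P["b"],.11)
E
```

```text
clock 12.5667 pos [ 0.631  -0.0738  0.1783] shift mm [206.5   0.9  66.3] tilt [2.370e+01 1.779e+02 1.000e-01] w 0.799
```

Call:
apply_moves --rows '[{"x": 36, "y": 0, "z": 0, "ax": 0, "ay": 0, "az": 0, "gripper": 0.2}, {"x": 36, "y": 0, "z": 0, "ax": 0, "ay": 0, "az": 0, "gripper": 0.2}, {"x": 36, "y": 0, "z": 0, "ax": 0, "ay": 0, "az": 0, "gripper": 0.2}, {"x": 36, "y": 0, "z": 10, "ax": 0, "ay": 0, "az": 0, "gripper": 0.2}, {"x": 36, "y": 0, "z": 20, "ax": 0, "ay": 0, "az": 0, "gripper": 0.2}]'

```text
clock: 12.98
position: [0.4541, -0.0257, 0.1421]
ee_rot: [0.132, 0.991, 0.001, 0.002]
ft_force: [0.4, 0.0, 1.3]
grip_width: 0.801
grasp_force: 0.0
```

Call:
apply_moves --rows '[{"x": 26, "y": 0, "z": 20, "ax": 0, "ay": 0, "az": 0, "gripper": 0.2}, {"x": 0, "y": 0, "z": 20, "ax": 0, "ay": 0, "az": 0, "gripper": 0.2}, {"x": 0, "y": 0, "z": 0, "ax": 0, "ay": 0, "az": 0, "gripper": 0.2}, {"x": 0, "y": 0, "z": 0, "ax": 0, "ay": 0, "az": 0, "gripper": 0.2}, {"x": 0, "y": 0, "z": 0, "ax": 0, "ay": 0, "az": 0, "gripper": 0.2}]'

```text
clock: 13.4
position: [0.4305, -0.0195, 0.1019]
ee_rot: [0.132, 0.991, 0.0, 0.001]
ft_force: [0.2, -0.4, 1.4]
grip_width: 0.798
grasp_force: 0.0
```

```bash
python3 - <<'E'
from wf import *
go(*P["b"],.027)
c=wrist("b",*P["b"],0,"pics/w_b.png"); print(fit(c,"b",*P["b"]))
E
```

```text
clock 13.4 pos [ 0.4305 -0.0195  0.1019] shift mm [-1.8  1.  74.9] tilt [ 23.7 178.3   0. ] w 0.798
(array([ 0.4346083 , -0.01912917]), np.float64(94.35059356689453), np.float32(3450.9055))
```

View pics/w_b.png

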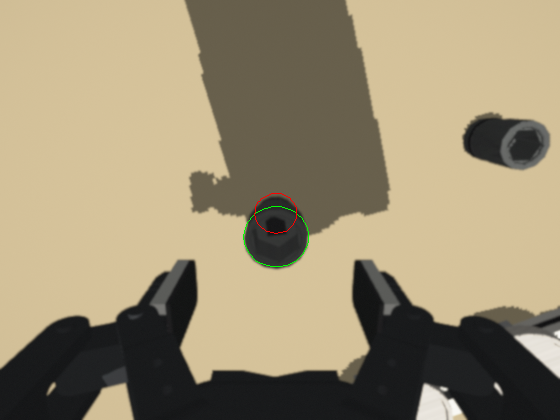

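Socket b fits its outline too (rim centred at (276,236)).

Call:
apply_moves --rows '[{"x": -1.5, "y": 1, "z": 30, "ax": 0, "ay": 0, "az": 0, "gripper": 0.2}, {"x": 0, "y": 0, "z": 30, "ax": 0, "ay": 0, "az": 0, "gripper": 0.2}, {"x": 0, "y": 0, "z": 13, "ax": 0, "ay": 0, "az": 0, "gripper": 0.2}, {"x": 0, "y": 0, "z": 0, "ax": 0, "ay": 0, "az": 0, "gripper": 0.2}, {"x": 0, "y": 0, "z": 0, "ax": 0, "ay": 0, "az": 0, "gripper": 0.2}]'

```text
clock: 13.87
position: [0.4314, -0.019, 0.028]
ee_rot: [0.132, 0.991, -0.0, -0.0]
ft_force: [0.1, 0.2, -0.1]
grip_width: 0.799
grasp_force: 0.0
```

Call:
apply_moves --rows '[{"x": 0, "y": 0, "z": 0, "ax": 0, "ay": 0, "az": 0, "gripper": 1}, {"x": 0, "y": 0, "z": 0, "ax": 0, "ay": 0, "az": 0, "gripper": 1}, {"x": 0, "y": 0, "z": 0, "ax": 0, "ay": 0, "az": 0, "gripper": 1}, {"x": 0, "y": 0, "z": 0, "ax": 0, "ay": 0, "az": 0, "gripper": 1}, {"x": 0, "y": 0, "z": 0, "ax": 0, "ay": 0, "az": 0, "gripper": 1}]'

```text
clock: 14.28
position: [0.432, -0.0184, 0.029]
ee_rot: [0.132, 0.991, 0.001, 0.001]
ft_force: [-2.4, -0.5, 11.0]
grip_width: 0.424
grasp_force: 58.8
```

Call:
apply_moves --rows '[{"x": 0, "y": 0, "z": 0, "ax": 0, "ay": 0, "az": 0, "gripper": 1}, {"x": 0, "y": 0, "z": 0, "ax": 0, "ay": 0, "az": 0, "gripper": 1}, {"x": 0, "y": 0, "z": 0, "ax": 0, "ay": 0, "az": 0, "gripper": 1}]'

```text
clock: 14.53
position: [0.4319, -0.0185, 0.029]
ee_rot: [0.132, 0.991, 0.001, 0.001]
ft_force: [-2.2, -0.6, 9.7]
grip_width: 0.425
grasp_force: 58.8
```

Call:
apply_moves --rows '[{"x": 0, "y": 0, "z": -15, "ax": 0, "ay": 0, "az": 0, "gripper": 1}, {"x": 0, "y": 0, "z": -35, "ax": 0, "ay": 0, "az": 0, "gripper": 1}, {"x": 0, "y": 0, "z": -40, "ax": 0, "ay": 0, "az": 0, "gripper": 1}, {"x": 0, "y": 0, "z": -40, "ax": 0, "ay": 0, "az": 0, "gripper": 1}, {"x": 0, "y": 0, "z": -20, "ax": 0, "ay": 0, "az": 0, "gripper": 1}]'

```text
clock: 14.95
position: [0.4322, -0.0189, 0.1826]
ee_rot: [0.132, 0.991, 0.001, 0.003]
ft_force: [1.3, 0.1, -1.0]
grip_width: 0.425
grasp_force: 60.5
```

```bash
python3 - <<'E'
from wf import *
go(*P["db"],.1)
E
```

```text
clock 14.95 pos [ 0.4322 -0.0189  0.1826] shift mm [-160.7   92.4   83.7] tilt [ 23.7 178.1   0.2] w 0.425
```

Call:
apply_moves --rows '[{"x": -15, "y": 9, "z": 0, "ax": 0, "ay": 0, "az": 0, "gripper": 1}, {"x": -32, "y": 18, "z": 0, "ax": 0, "ay": 0, "az": 0, "gripper": 1}, {"x": -32, "y": 18, "z": 0, "ax": 0, "ay": 0, "az": 0, "gripper": 1}, {"x": -32, "y": 18, "z": 0, "ax": 0, "ay": 0, "az": 0, "gripper": 1}, {"x": -32, "y": 18, "z": 0, "ax": 0, "ay": 0, "az": 0, "gripper": 1}]'

```text
clock: 15.37
position: [0.5916, 0.0232, 0.1781]
ee_rot: [0.131, 0.991, 0.0, 0.0]
ft_force: [0.4, -0.7, -1.8]
grip_width: 0.43
grasp_force: 60.5
```

Call:
apply_moves --rows '[{"x": -17, "y": 11, "z": 10, "ax": 0, "ay": 0, "az": 0, "gripper": 1}, {"x": 0, "y": 0, "z": 30, "ax": 0, "ay": 0, "az": 0, "gripper": 1}, {"x": 0, "y": 0, "z": 30, "ax": 0, "ay": 0, "az": 0, "gripper": 1}, {"x": 0, "y": 0, "z": 10, "ax": 0, "ay": 0, "az": 0, "gripper": 1}, {"x": 0, "y": 0, "z": 0, "ax": 0, "ay": 0, "az": 0, "gripper": 1}]'

```text
clock: 15.78
position: [0.6073, 0.0284, 0.0953]
ee_rot: [0.131, 0.991, -0.001, -0.002]
ft_force: [-0.5, -0.5, -1.8]
grip_width: 0.429
grasp_force: 60.5
```

Call:
apply_moves --rows '[{"x": 0, "y": 0, "z": 0, "ax": 0, "ay": 0, "az": 0, "gripper": 1}, {"x": 0, "y": 0, "z": 0, "ax": 0, "ay": 0, "az": 0, "gripper": 1}, {"x": 0, "y": 0, "z": 0, "ax": 0, "ay": 0, "az": 0, "gripper": 1}]'

```text
clock: 16.03
position: [0.6103, 0.0286, 0.0997]
ee_rot: [0.132, 0.991, 0.001, 0.001]
ft_force: [-0.4, -1.0, -1.7]
grip_width: 0.428
grasp_force: 60.5
```

```bash
python3 - <<'E'
from wf import *
go(*P["db"],.057)
o=get_obs(); z=o["position"][2]-.029
c=wrist("b",*o["position"][:2],z,"pics/t.png")
im=cv2.imread("pics/t.png")
for k in ("db","dc","dd","da"): cv2.polylines(im,[proj(c,circ(*P[k],.031,.044)).round().astype(int)],True,(255,0,255),1)
cv2.polylines(im,[proj(c,circ(*P["dc"],.080,.024)).round().astype(int)],True,(255,255,0),1)
cv2.imwrite("pics/p_b.png",im)
E
```

```text
clock 16.0333 pos [0.6103 0.0286 0.0997] shift mm [-1.6  0.2 42.7] tilt [2.370e+01 1.783e+02 1.000e-01] w 0.428
```

View pics/p_b.png

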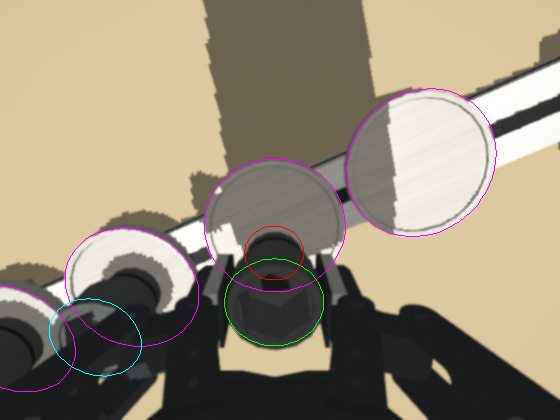

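The outlines agree, and c stands in dish 3. Lowering b.

Call:
apply_moves --rows '[{"x": -1.5, "y": 0, "z": 20, "ax": 0, "ay": 0, "az": 0, "gripper": 1}, {"x": 0, "y": 0, "z": 14, "ax": 0, "ay": 0, "az": 0, "gripper": 1}, {"x": 0, "y": 0, "z": 5, "ax": 0, "ay": 0, "az": 0, "gripper": 1}, {"x": 0, "y": 0, "z": 1, "ax": 0, "ay": 0, "az": 0, "gripper": 1}, {"x": 0, "y": 0, "z": 0, "ax": 0, "ay": 0, "az": 0, "gripper": 1}]'

```text
clock: 16.5
position: [0.6106, 0.0281, 0.0575]
ee_rot: [0.132, 0.991, -0.0, -0.0]
ft_force: [0.9, 0.6, -2.5]
grip_width: 0.428
grasp_force: 60.9
```

Call:
apply_moves --rows '[{"x": 0, "y": 0, "z": 1, "ax": 0, "ay": 0, "az": 0, "gripper": 1}, {"x": 0, "y": 0, "z": 0.5, "ax": 0, "ay": 0, "az": 0, "gripper": 1}, {"x": 0, "y": 0, "z": 0, "ax": 0, "ay": 0, "az": 0, "gripper": 1}, {"x": 0, "y": 0, "z": 0, "ax": 0, "ay": 0, "az": 0, "gripper": 1}]'

```text
clock: 16.83
position: [0.6109, 0.028, 0.0572]
ee_rot: [0.132, 0.991, 0.0, 0.0]
ft_force: [-3.8, -0.7, 7.5]
grip_width: 0.423
grasp_force: 61.8
```

Call:
apply_moves --rows '[{"x": 0, "y": 0, "z": 0, "ax": 0, "ay": 0, "az": 0, "gripper": 0.35}, {"x": 0, "y": 0, "z": 0, "ax": 0, "ay": 0, "az": 0, "gripper": 0.35}, {"x": 0, "y": 0, "z": 0, "ax": 0, "ay": 0, "az": 0, "gripper": 0.35}, {"x": 0, "y": 0, "z": 0, "ax": 0, "ay": 0, "az": 0, "gripper": 0.35}, {"x": 0, "y": 0, "z": 0, "ax": 0, "ay": 0, "az": 0, "gripper": 0.35}]'

```text
clock: 17.25
position: [0.6107, 0.0282, 0.0559]
ee_rot: [0.131, 0.991, 0.0, -0.0]
ft_force: [0.3, -0.2, 0.0]
grip_width: 0.651
grasp_force: 0.0
```

Call:
apply_moves --rows '[{"x": 0, "y": 0, "z": -10, "ax": 0, "ay": 0, "az": 0, "gripper": 0.35}, {"x": 0, "y": 0, "z": -30, "ax": 0, "ay": 0, "az": 0, "gripper": 0.35}, {"x": 0, "y": 0, "z": -40, "ax": 0, "ay": 0, "az": 0, "gripper": 0.35}, {"x": 0, "y": 0, "z": -30, "ax": 0, "ay": 0, "az": 0, "gripper": 0.3}, {"x": 0, "y": 0, "z": 0, "ax": 0, "ay": 0, "az": 0, "gripper": 0.3}]'

```text
clock: 17.67
position: [0.6139, 0.0277, 0.1736]
ee_rot: [0.132, 0.991, 0.002, 0.005]
ft_force: [1.0, 0.4, 1.0]
grip_width: 0.697
grasp_force: 0.0
```

```bash
python3 - <<'E'
from wf import *
go(*P["a"],.11)
E
```

```text
clock 17.6667 pos [0.6139 0.0277 0.1736] shift mm [217.8  45.7  61.8] tilt [ 23.7 177.9   0.3] w 0.697
```

Call:
apply_moves --rows '[{"x": 36, "y": 7.5, "z": 0, "ax": 0, "ay": 0, "az": 0, "gripper": 0.3}, {"x": 36, "y": 7.5, "z": 0, "ax": 0, "ay": 0, "az": 0, "gripper": 0.3}, {"x": 36, "y": 7.5, "z": 0, "ax": 0, "ay": 0, "az": 0, "gripper": 0.3}, {"x": 36, "y": 7.5, "z": 10, "ax": 0, "ay": 0, "az": 0, "gripper": 0.3}, {"x": 36, "y": 7.5, "z": 20, "ax": 0, "ay": 0, "az": 0, "gripper": 0.3}]'

```text
clock: 18.08
position: [0.4467, 0.1121, 0.138]
ee_rot: [0.132, 0.991, 0.001, 0.002]
ft_force: [1.5, 0.9, 1.1]
grip_width: 0.703
grasp_force: 0.0
```

Call:
apply_moves --rows '[{"x": 36, "y": 7.5, "z": 20, "ax": 0, "ay": 0, "az": 0, "gripper": 0.3}, {"x": 0, "y": 0, "z": 20, "ax": 0, "ay": 0, "az": 0, "gripper": 0.3}, {"x": 0, "y": 0, "z": 0, "ax": 0, "ay": 0, "az": 0, "gripper": 0.3}, {"x": 0, "y": 0, "z": 0, "ax": 0, "ay": 0, "az": 0, "gripper": 0.3}, {"x": 0, "y": 0, "z": 0, "ax": 0, "ay": 0, "az": 0, "gripper": 0.3}]'

```text
clock: 18.5
position: [0.4157, 0.1274, 0.0975]
ee_rot: [0.132, 0.991, 0.0, 0.001]
ft_force: [0.1, 1.3, -0.1]
grip_width: 0.703
grasp_force: 0.0
```

```bash
python3 - <<'E'
from wf import *
go(*P["a"],.026)
c=wrist("a",*P["a"],0,"pics/w_a.png"); print(fit(c,"a",*P["a"]))
E
```

```text
clock 18.5 pos [0.4157 0.1274 0.0975] shift mm [ 0.1  1.5 71.5] tilt [2.380e+01 1.783e+02 1.000e-01] w 0.703
(array([0.4176233 , 0.12929784]), np.float64(66.84351348876953), np.float32(2216.0))
```

View pics/w_a.png

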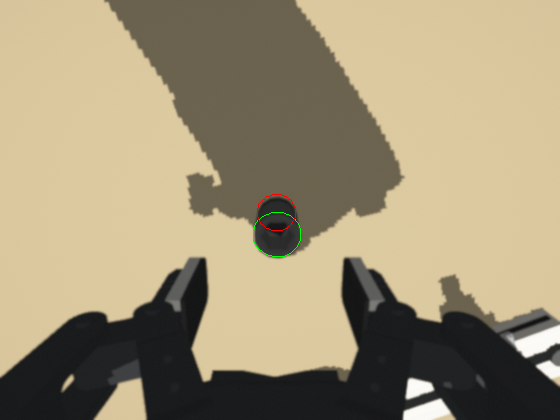

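Socket a fits its outline (rim centred at (277,234)). Gripping it now.

Call:
apply_moves --rows '[{"x": -0.5, "y": 1.5, "z": 30, "ax": 0, "ay": 0, "az": 0, "gripper": 0.3}, {"x": 0, "y": 0, "z": 28, "ax": 0, "ay": 0, "az": 0, "gripper": 0.3}, {"x": 0, "y": 0, "z": 12, "ax": 0, "ay": 0, "az": 0, "gripper": 0.3}, {"x": 0, "y": 0, "z": 0, "ax": 0, "ay": 0, "az": 0, "gripper": 0.3}, {"x": 0, "y": 0, "z": 0, "ax": 0, "ay": 0, "az": 0, "gripper": 0.3}]'

```text
clock: 18.97
position: [0.416, 0.1286, 0.0268]
ee_rot: [0.132, 0.991, -0.0, 0.0]
ft_force: [0.0, 0.1, -0.5]
grip_width: 0.698
grasp_force: 0.0
```

Call:
apply_moves --rows '[{"x": 0, "y": 0, "z": 0, "ax": 0, "ay": 0, "az": 0, "gripper": 1}, {"x": 0, "y": 0, "z": 0, "ax": 0, "ay": 0, "az": 0, "gripper": 1}, {"x": 0, "y": 0, "z": 0, "ax": 0, "ay": 0, "az": 0, "gripper": 1}, {"x": 0, "y": 0, "z": 0, "ax": 0, "ay": 0, "az": 0, "gripper": 1}, {"x": 0, "y": 0, "z": 0, "ax": 0, "ay": 0, "az": 0, "gripper": 1}]'

```text
clock: 19.38
position: [0.4161, 0.1295, 0.0276]
ee_rot: [0.132, 0.991, 0.001, 0.001]
ft_force: [-1.9, -0.9, 8.4]
grip_width: 0.308
grasp_force: 58.4
```

Call:
apply_moves --rows '[{"x": 0, "y": 0, "z": 0, "ax": 0, "ay": 0, "az": 0, "gripper": 1}, {"x": 0, "y": 0, "z": 0, "ax": 0, "ay": 0, "az": 0, "gripper": 1}, {"x": 0, "y": 0, "z": 0, "ax": 0, "ay": 0, "az": 0, "gripper": 1}]'

```text
clock: 19.63
position: [0.4161, 0.1295, 0.0275]
ee_rot: [0.132, 0.991, 0.001, 0.001]
ft_force: [-1.4, -1.1, 9.2]
grip_width: 0.309
grasp_force: 58.4
```

Call:
apply_moves --rows '[{"x": 0, "y": 0, "z": -15, "ax": 0, "ay": 0, "az": 0, "gripper": 1}, {"x": 0, "y": 0, "z": -35, "ax": 0, "ay": 0, "az": 0, "gripper": 1}, {"x": 0, "y": 0, "z": -40, "ax": 0, "ay": 0, "az": 0, "gripper": 1}, {"x": 0, "y": 0, "z": -40, "ax": 0, "ay": 0, "az": 0, "gripper": 1}, {"x": 0, "y": 0, "z": -20, "ax": 0, "ay": 0, "az": 0, "gripper": 1}]'

```text
clock: 20.05
position: [0.4165, 0.1293, 0.1813]
ee_rot: [0.132, 0.991, 0.002, 0.002]
ft_force: [1.5, 1.1, -1.3]
grip_width: 0.304
grasp_force: 59.2
```

```bash
python3 - <<'E'
from wf import *
go(*P["da"],.1)
E
```

```text
clock 20.05 pos [0.4165 0.1293 0.1813] shift mm [-175.5   40.    82.2] tilt [ 23.7 178.2   0.4] w 0.304
```

Call:
apply_moves --rows '[{"x": -16, "y": 4, "z": 0, "ax": 0, "ay": 0, "az": 0, "gripper": 1}, {"x": -36, "y": 8, "z": 0, "ax": 0, "ay": 0, "az": 0, "gripper": 1}, {"x": -36, "y": 8, "z": 0, "ax": 0, "ay": 0, "az": 0, "gripper": 1}, {"x": -36, "y": 8, "z": 0, "ax": 0, "ay": 0, "az": 0, "gripper": 1}, {"x": -36, "y": 8, "z": 0, "ax": 0, "ay": 0, "az": 0, "gripper": 1}]'

```text
clock: 20.47
position: [0.5806, 0.1223, 0.1769]
ee_rot: [0.131, 0.991, 0.001, 0.0]
ft_force: [-0.6, 0.5, -0.1]
grip_width: 0.309
grasp_force: 59.2
```

Call:
apply_moves --rows '[{"x": -16, "y": 4, "z": 10, "ax": 0, "ay": 0, "az": 0, "gripper": 1}, {"x": 0, "y": 0, "z": 30, "ax": 0, "ay": 0, "az": 0, "gripper": 1}, {"x": 0, "y": 0, "z": 30, "ax": 0, "ay": 0, "az": 0, "gripper": 1}, {"x": 0, "y": 0, "z": 10, "ax": 0, "ay": 0, "az": 0, "gripper": 1}, {"x": 0, "y": 0, "z": 0, "ax": 0, "ay": 0, "az": 0, "gripper": 1}]'

```text
clock: 20.88
position: [0.5936, 0.1215, 0.094]
ee_rot: [0.131, 0.991, -0.001, -0.002]
ft_force: [-0.3, -0.6, -1.2]
grip_width: 0.309
grasp_force: 59.2
```

Call:
apply_moves --rows '[{"x": 0, "y": 0, "z": 0, "ax": 0, "ay": 0, "az": 0, "gripper": 1}, {"x": 0, "y": 0, "z": 0, "ax": 0, "ay": 0, "az": 0, "gripper": 1}, {"x": 0, "y": 0, "z": 0, "ax": 0, "ay": 0, "az": 0, "gripper": 1}]'

```text
clock: 21.13
position: [0.5964, 0.1221, 0.0983]
ee_rot: [0.131, 0.991, 0.001, 0.001]
ft_force: [0.2, -0.1, -1.1]
grip_width: 0.306
grasp_force: 59.2
```

```bash
python3 - <<'E'
from wf import *
go(*P["da"],.0555)
o=get_obs(); z=o["position"][2]-.0275
c=wrist("a",*o["position"][:2],z,"pics/t.png")
im=cv2.imread("pics/t.png")
for k in ("db","dc","da"): cv2.polylines(im,[proj(c,circ(*P[k],.031,.044)).round().astype(int)],True,(255,0,255),1)
cv2.imwrite("pics/p_a.png",im)
E
```

```text
clock 21.1333 pos [0.5964 0.1221 0.0983] shift mm [-0.2  0.2 42.8] tilt [ 23.6 178.3   0.2] w 0.306
```

View pics/p_a.png

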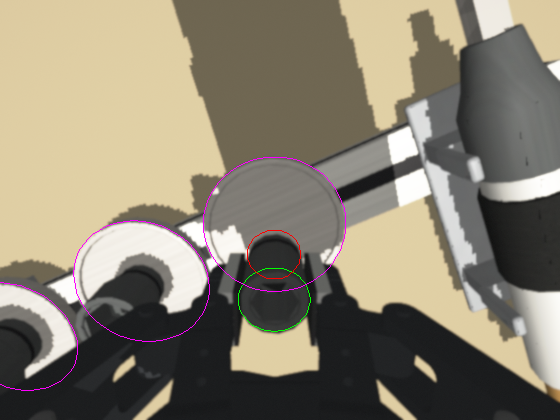

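Dish 1 (centre (275,224)) is aligned, and the nutrunner is well clear. Lowering a.

Call:
apply_moves --rows '[{"x": 0, "y": 0, "z": 20, "ax": 0, "ay": 0, "az": 0, "gripper": 1}, {"x": 0, "y": 0, "z": 14, "ax": 0, "ay": 0, "az": 0, "gripper": 1}, {"x": 0, "y": 0, "z": 5, "ax": 0, "ay": 0, "az": 0, "gripper": 1}, {"x": 0, "y": 0, "z": 1, "ax": 0, "ay": 0, "az": 0, "gripper": 1}, {"x": 0, "y": 0, "z": 0, "ax": 0, "ay": 0, "az": 0, "gripper": 1}]'

```text
clock: 21.6
position: [0.5957, 0.1218, 0.0569]
ee_rot: [0.132, 0.991, 0.0, 0.0]
ft_force: [-0.6, -0.4, -1.0]
grip_width: 0.305
grasp_force: 59.3
```

Call:
apply_moves --rows '[{"x": 0, "y": 0, "z": 1, "ax": 0, "ay": 0, "az": 0, "gripper": 1}, {"x": 0, "y": 0, "z": 0.5, "ax": 0, "ay": 0, "az": 0, "gripper": 1}, {"x": 0, "y": 0, "z": 0, "ax": 0, "ay": 0, "az": 0, "gripper": 1}, {"x": 0, "y": 0, "z": 0, "ax": 0, "ay": 0, "az": 0, "gripper": 1}]'

```text
clock: 21.93
position: [0.596, 0.1219, 0.0557]
ee_rot: [0.132, 0.991, 0.0, 0.001]
ft_force: [-1.8, 0.1, 6.6]
grip_width: 0.305
grasp_force: 59.8
```

Contact. Release, rise, and pull back for the final look.

Call:
apply_moves --rows '[{"x": 0, "y": 0, "z": 0, "ax": 0, "ay": 0, "az": 0, "gripper": 0.4}, {"x": 0, "y": 0, "z": 0, "ax": 0, "ay": 0, "az": 0, "gripper": 0.4}, {"x": 0, "y": 0, "z": 0, "ax": 0, "ay": 0, "az": 0, "gripper": 0.4}, {"x": 0, "y": 0, "z": 0, "ax": 0, "ay": 0, "az": 0, "gripper": 0.4}, {"x": 0, "y": 0, "z": 0, "ax": 0, "ay": 0, "az": 0, "gripper": 0.4}]'

```text
clock: 22.35
position: [0.5953, 0.1217, 0.0546]
ee_rot: [0.132, 0.991, -0.0, -0.0]
ft_force: [0.1, -0.5, 0.3]
grip_width: 0.6
grasp_force: 0.0
```

Call:
apply_moves --rows '[{"x": 0, "y": 0, "z": -10, "ax": 0, "ay": 0, "az": 0, "gripper": 0.4}, {"x": 0, "y": 0, "z": -35, "ax": 0, "ay": 0, "az": 0, "gripper": 0.4}, {"x": 0, "y": 0, "z": -40, "ax": 0, "ay": 0, "az": 0, "gripper": 0.4}, {"x": 0, "y": 0, "z": -40, "ax": 0, "ay": 0, "az": 0, "gripper": 0.4}, {"x": 0, "y": 0, "z": -40, "ax": 0, "ay": 0, "az": 0, "gripper": 0.4}]'

```text
clock: 22.77
position: [0.595, 0.1213, 0.2223]
ee_rot: [0.132, 0.991, 0.0, 0.0]
ft_force: [1.3, 0.5, 0.5]
grip_width: 0.599
grasp_force: 0.0
```

Call:
apply_moves --rows '[{"x": 36, "y": 0, "z": 0, "ax": 0, "ay": 0, "az": 0, "gripper": 0.4}, {"x": 36, "y": 10, "z": 0, "ax": 0, "ay": 0, "az": 0, "gripper": 0.4}, {"x": 36, "y": 18, "z": 0, "ax": 0, "ay": 0, "az": 0, "gripper": 0.4}, {"x": 30, "y": 25, "z": 0, "ax": 0, "ay": 0, "az": 0, "gripper": 0.4}, {"x": 30, "y": 25, "z": 0, "ax": 0, "ay": 0, "az": 0, "gripper": 0.4}]'

```text
clock: 23.18
position: [0.4522, 0.2415, 0.2209]
ee_rot: [0.132, 0.991, 0.001, 0.0]
ft_force: [0.5, 0.4, 0.4]
grip_width: 0.599
grasp_force: 0.0
```

Call:
apply_moves --rows '[{"x": 20, "y": 30, "z": 0, "ax": 0, "ay": 0, "az": 0, "gripper": 0.4}, {"x": 20, "y": 30, "z": 0, "ax": 0, "ay": 0, "az": 0, "gripper": 0.4}, {"x": 20, "y": 30, "z": 0, "ax": 0, "ay": 0, "az": 0, "gripper": 0.4}, {"x": 0, "y": 0, "z": 0, "ax": 0, "ay": 0, "az": 0, "gripper": 0.4}, {"x": 0, "y": 0, "z": 0, "ax": 0, "ay": 0, "az": 0, "gripper": 0.4}]'

```text
clock: 23.6
position: [0.418, 0.3452, 0.22]
ee_rot: [0.13, 0.992, 0.0, 0.0]
ft_force: [0.2, -0.8, -0.4]
grip_width: 0.599
grasp_force: 0.0
```

```bash
python3 - <<'E'
from wf import *
Z=.028
def draw(cam,box):
    c=camera(cam); im=c["color"][:,:,::-1]
    for k in "abcd": print(cam,k,fit(c,k,*P["d"+k],Z)[0].round(4),P["d"+k])
    x0,y0,x1,y1=box; return cv2.resize(np.clip(im[y0:y1,x0:x1]*1.3,0,255).astype(np.uint8),(800,300),interpolation=cv2.INTER_CUBIC)
cv2.imwrite("pics/final.png",np.vstack([draw("top",(130,90,490,300)),draw("side",(140,90,400,350))]))
E
```

```text
top a [0.5939 0.12  ] (0.5968, 0.1223)
top b [0.6076 0.0266] (0.612, 0.0284)
top c [ 0.6242 -0.0738] (0.6289, -0.0736)
top d [ 0.6394 -0.1697] (0.6448, -0.1709)
side a [0.5958 0.1239] (0.5968, 0.1223)
side b [0.611  0.0326] (0.612, 0.0284)
side c [ 0.6294 -0.0757] (0.6289, -0.0736)
side d [ 0.6459 -0.1763] (0.6448, -0.1709)
```

View pics/final.png

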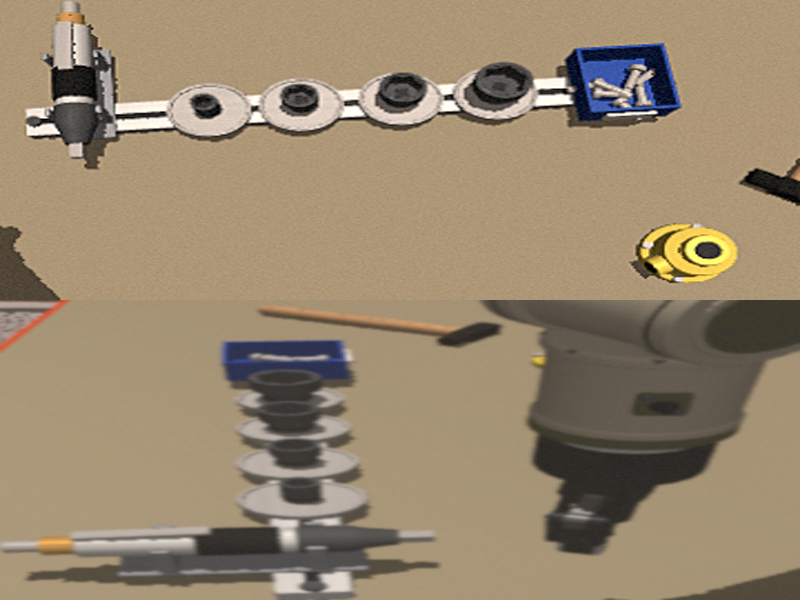

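All four sockets stand upright in their dishes, in order of size from the cradle. The offsets are only a few mm, about the level of the fit and calibration error. The housing has not been touched.

```bash
python3 -c "
from workcell import *
print(hand_in())"
```

```text
the job is handed in; nothing more can be done
None
```

The job is handed in: all four sockets stand hex mouth up near the middle of the dishes (within about 6 mm by camera fit), smallest next to the nutrunner's cradle and largest farthest away, and the yellow housing was left where it was.

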